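# Size the pastry rod in the hole plate

## Task

Find the size of the pastry forming rod that hangs in the clip on the steel pot: push its shank right through the widest hole of the sizing plate, then try it in the next narrower hole and so on down, pressing lightly each time, until a hole refuses it. Leave it standing fully home, handle resting on the plate, in the narrowest hole that it passes, and let go. Never force it against the plate, and leave the other two rods and the other kitchen things where they are.

Things in the scene. Friction and masses are not known exactly. Their poses are not given: they have to be found in the camera images.
- rod_a: loose forming rod, 0.1 kg: plain round steel shank 45 mm long under a black round handle 30 mm across, 50 mm tall. Shank 12, 16 or 20 mm thick, unmarked; which rod is which is not told. Origin at the centre of the shank's foot, z up to the handle, whose underside is at z = 45 mm. The three hang upright by it, one in the pot's clip, two in the caddy, in any order
- rod_b: loose forming rod, 0.1 kg: plain round steel shank 45 mm long under a black round handle 30 mm across, 50 mm tall. Shank 12, 16 or 20 mm thick, unmarked; which rod is which is not told. Origin at the centre of the shank's foot, z up to the handle, whose underside is at z = 45 mm. The three hang upright by it, one in the pot's clip, two in the caddy, in any order
- rod_c: loose forming rod, 0.1 kg: plain round steel shank 45 mm long under a black round handle 30 mm across, 50 mm tall. Shank 12, 16 or 20 mm thick, unmarked; which rod is which is not told. Origin at the centre of the shank's foot, z up to the handle, whose underside is at z = 45 mm. The three hang upright by it, one in the pot's clip, two in the caddy, in any order
- gauge: the sizing plate: steel, 60 x 220 x 12 mm, top 66 mm above the drawer floor, four round through holes 50 mm apart; fixed, but on rubber feet it sinks about 1 mm per 4 N, 6 mm at most, and springs back. Origin on the drawer floor under the middle of the row, y along the row to the widest hole, z up. A light press is 3 to 8 N; under 1 N is no try, over 20 N between rod and plate is forcing
- hole_1 (a point): centre of the widest hole, 21 mm, at the level of the plate's top face. In its right hole a shank has 1 mm of play in diameter; the next narrower hole is 3 mm too small for it and stops it at its rim, at most 2 mm deep. Moves with the plate
- hole_2 (a point): centre of the second hole, 17 mm, at the level of the plate's top face
- hole_3 (a point): centre of the third hole, 13 mm, at the level of the plate's top face
- hole_4 (a point): centre of the narrowest hole, 9 mm, at the level of the plate's top face
- clip (a point): centre of the 24 mm hole of the clip, at its top face 70 mm above the drawer floor. The clip is a 46 mm square dark steel plate, 12 mm thick, fixed to the pot's side by an arm; the pot's wall is 60 mm from this point and its rim 10 mm higher
- pot: fixed steel pot 140 mm across, 80 mm tall, with two side loops and a dial thermometer probe at its rim opposite the clip; origin at its underside's centre on the drawer floor, the clip lies 130 mm along its -x axis
- caddy: fixed wooden block 56 x 120 mm, 70 mm tall, with two 24 mm holes holding the two rods that stay; origin at its underside's centre
- soap_dish: bystander: loose white ceramic leaf-shaped dish, about 130 x 68 mm, 12 mm thick, origin at its underside's centre
- acrylic_box: bystander: loose clear open box 90 x 120 x 45 mm, origin at its underside's centre
- spice_jar: bystander: loose amber glass jar 44 mm across, 75 mm tall, origin at its underside's centre
- pinch_bowl: bystander: loose small ceramic bowl 68 mm across, 30 mm tall, origin at its underside's centre
Mind the look-alikes: they are no part of the job. Leave any green, turquoise or yellow look-alike of the rod_c alone.

How it is judged:
On the way, in this order (a step that is already met when the one before it is completed fails the run):
1. a rod's foot is pushed through the widest hole, at least 20 mm below the plate's top (((horizontal distance between rod_a and hole_1 below 0.004 m and z of rod_a in the frame of hole_1 below -0.02 m) or (horizontal distance between rod_b and hole_1 below 0.004 m and z of rod_b in the frame of hole_1 below -0.02 m) or (horizontal distance between rod_c and hole_1 below 0.004 m and z of rod_c in the frame of hole_1 below -0.02 m))), for 0.1 s.
2. then it is tried in the second hole: the 20 mm rod is pressed on its rim (1 N or more, within 4 mm of the centre) and refused, the others go 20 mm through (((horizontal distance between rod_a and hole_2 below 0.004 m and z of rod_a in the frame of hole_2 above -0.005 m and contact force between rod_a and gauge above 1 N) or (horizontal distance between rod_b and hole_2 below 0.004 m and z of rod_b in the frame of hole_2 below -0.02 m) or (horizontal distance between rod_c and hole_2 below 0.004 m and z of rod_c in the frame of hole_2 below -0.02 m))), for 0.1 s.
3. then, the 20 mm rod is back in the widest hole, the 16 mm rod is pressed on the third hole and refused, the 12 mm rod goes through the third (((horizontal distance between rod_a and hole_1 below 0.004 m and z of rod_a in the frame of hole_1 below -0.02 m) or (horizontal distance between rod_b and hole_3 below 0.004 m and z of rod_b in the frame of hole_3 above -0.005 m and contact force between rod_b and gauge above 1 N) or (horizontal distance between rod_c and hole_3 below 0.004 m and z of rod_c in the frame of hole_3 below -0.02 m))), for 0.02 s.
4. then, the 20 mm rod is fully home in the widest hole, the 16 mm rod is back in the second, the 12 mm rod is pressed on the narrowest hole and refused (((horizontal distance between rod_a and hole_1 below 0.003 m and z of rod_a in the frame of hole_1 below -0.042 m) or (horizontal distance between rod_b and hole_2 below 0.004 m and z of rod_b in the frame of hole_2 below -0.02 m) or (horizontal distance between rod_c and hole_4 below 0.004 m and z of rod_c in the frame of hole_4 above -0.005 m and contact force between rod_c and gauge above 1 N))), for 0.1 s.
At the end, for the whole second after the job is handed in: The clip's rod stands in the narrowest hole it passes (20 mm shank in 21 mm, 16 in 17, 12 in 13), foot within 3 mm of the hole's axis and 42 mm or more below the plate's top, tilted under 0.08 rad, at rest; clip empty, the other rods within 20 mm of their starts (((horizontal distance between rod_a and hole_1 below 0.003 m and z of rod_a in the frame of hole_1 below -0.042 m and angle between rod_a's own z axis and vertical below 0.08 rad and linear speed of rod_a below 0.02 m/s and distance of each of rod_b, rod_c from where it was at the start of the episode below 0.02 m and horizontal distance between each of rod_b, rod_c and clip above 0.03 m) or (horizontal distance between rod_b and hole_2 below 0.003 m and z of rod_b in the frame of hole_2 below -0.042 m and angle between rod_b's own z axis and vertical below 0.08 rad and linear speed of rod_b below 0.02 m/s and distance of each of rod_a, rod_c from where it was at the start of the episode below 0.02 m and horizontal distance between each of rod_a, rod_c and clip above 0.03 m) or (horizontal distance between rod_c and hole_3 below 0.003 m and z of rod_c in the frame of hole_3 below -0.042 m and angle between rod_c's own z axis and vertical below 0.08 rad and linear speed of rod_c below 0.02 m/s and distance of each of rod_a, rod_b from where it was at the start of the episode below 0.02 m and horizontal distance between each of rod_a, rod_b and clip above 0.03 m))); the robot touches nothing.
It fails at once if a rod is forced against the sizing plate with more than 20 N (contact force between any of rod_a, rod_b, rod_c and gauge above 20 N).
It fails at once if more than one rod is moved (distance of each of rod_a, rod_b from where it was at the start of the episode above 0.03 m or distance of each of rod_b, rod_c from where it was at the start of the episode above 0.03 m or distance of each of rod_a, rod_c from where it was at the start of the episode above 0.03 m).
It fails at once if a bystander is moved more than 30 mm (distance of any of soap_dish, acrylic_box, spice_jar, pinch_bowl from where it was at the start of the episode above 0.03 m).
It also fails if it takes over 69 s, if anything falls off the work surface, if the arm or the gripper's body presses on something with over 40 N, if the wrist force passes 120 N, or if a joint passes its speed limit or range.

## Robot

A 6-joint arm with a two-finger parallel gripper is mounted at the origin on the work surface. World frame = base frame: x ahead of the robot, y to its left, z up, the work surface at z = 0. Lengths are in m, angles in rad, forces in N, time in s.
With the tool pointing down it reaches from about 0.325 to 0.775 m from the base axis. Payload 9.3 kg.
Tool frame: the origin (TCP) lies at the very end of the fingers, on their centre line; the grasp point (between the pads) lies ctrl.grip_depth behind it (ctrl.grip_depth is the distance from the TCP to the grasp point, in m); z points along the fingers, y is the line along which they close (so a half turn about z gives the same grasp; the last joint's range is limited). The gripper opens to 85 mm and grips with 20 to 120 N. Pads are 22 mm wide; open, the fingers measure 114 mm over their backs; the gripper's body (76 mm by 85 mm) begins 54 mm behind the grasp point. The pads swing forward as they close: fully open they stand 13 mm farther back than shut.
Start: joints at [-1.496, 0.259, 0.021, 1.334, 0, 1.418], TCP at [0.124, -0.536, 0.231] pointing down, gripper open.
Joint ranges: [-3.04, 3.04], [-0.91, 1.82], [-1.04, 1.36], [-1.92, 1.95], [-1.52, 1.45], [-3.14, 3.14]. Speed limits (rad/s): [2.22, 2.22, 2.79, 3.14, 3.14, 3.14].

## Interface

Orientations are given as [roll, pitch, yaw] about the fixed x, y, z axes, in that order (R = Rz(yaw) Ry(pitch) Rx(roll)).
In Python, from workcell import ctrl gives the robot as it stands.
- The arm moves only by the tool jog_arm, never from a script. Its arguments are lists of equal length, an entry for each row: "delta_pos": the shift along the tool's x, y, z in mm, a list of three; "dr": the turn, a rotation vector about the tool's x, y, z in degrees, a list of three. A call has 1 to 20 rows; each row shifts and turns the commanded pose from where the row before left it, along the tool's axes as they then stand; what a row does not reach is not made up. A row lasts 1/12 s, in which the tool goes at most 41.7 mm and 7.16 degrees, less where a joint would pass 70% of its speed; a pose out of reach is approached as far as the arm can. A call with a gripper value outside its range is refused whole. "fingers" is the opening, from 0 (shut) to 1 (fully open), set as the call begins (left out, the last holds). The fingers move at their own pace and stop on an object; "squeeze" is the grip in N (left out, the last holds). Time passes only in rows, so rows that do not move let the fingers close. It gives the time, the measured TCP pose, the force, the opening and the grip force at its end, in the units of the state.
- ctrl.sense(): the state, without advancing time (a new reading comes with each control period).
- ctrl.capture(name): name is "side" or "top" or "wrist"; returns a dict with "pixels" (420x560x3 uint8, red, green, blue), "K" (3x3 intrinsics, pixels), "k1" (the pictures are not rectified: a ray, as slopes to the right and down, at radius r is drawn at 1 + k1 r^2 times it, then the intrinsics apply), "T" (4x4, takes a point from camera to world coordinates). Camera axes: x right, y up, looking along -z (the intrinsics and any distortion apply to the point x, -y, -z); pixel columns grow to the right and rows downward; lengths in m; the calibration is good to about 2 mm. A picture is of the moment at which its call begins. There is no depth.
- ctrl.job_done(): hands the job in; it is judged then, once.
The state is a dict: "time_s": time; "q": joint angles; "dq": joint speeds; "joint_torque": joint torques, N m; "tool_pos": TCP position; "orientation": TCP orientation; "wrist_force": force on the tool from outside, world axes, zero at the start; "moment": the same for the moment, N m; "opening": finger opening in m; "gripper_force": force on a finger pad.
Only numpy, scipy, OpenCV 4.12 (cv2) and the standard library are available. Lean on these libraries where they do the work, as an engineer would, in place of code of your own. Each camera call takes 0.05 s, during which the arm holds its last target. There are 200 camera calls.

## Working session

There is one attempt and no reset: what is moved stays moved. The work goes in short steps, Python scripts to look and compute and a tool call to move; the robot and the scene stay as the last step left them, time stands still between calls to the robot, and variables do not carry over. Pictures are saved under pics/ and viewed, at most 10 in all, crops included, and the job is handed in when it is done.

Besides the shell and the picture viewer there is one more tool, called after ">>>" as name(argument=value, ...) on one line, values as JSON. jog_arm: Moves the arm, as the interface text tells. Its arguments: {"type":"object","properties":{"delta_pos":{"type":"array","items":{"type":"array","items":{"type":"number"}}},"dr":{"type":"array","items":{"type":"array","items":{"type":"number"}}},"fingers":{"type":"number"},"squeeze":{"type":"number"}},"required":["delta_pos","dr"]}

```bash
mkdir -p pics
cat > h.py <<'E'
import numpy as np, cv2
from workcell import ctrl
def shot(n,f):
    c=ctrl.capture(n); cv2.imwrite('pics/'+f+'.png',c['pixels'][:,:,::-1]); np.savez('pics/'+f+'.npz',**{k:np.array(c[k]) for k in('pixels','K','k1','T')}); return c
def load(f): return dict(np.load('pics/'+f+'.npz'))
def ray(c,u,v):
    K=np.array(c['K']);k1=float(c['k1'])
    p=cv2.undistortPoints(np.array([[[u,v]]],float),K,np.array([k1,0,0,0,0]))[0,0]
    T=np.array(c['T']); d=T[:3,:3]@np.array([p[0],-p[1],-1]); return T[:3,3],d/np.linalg.norm(d)
def onz(c,u,v,z):
    o,d=ray(c,u,v); return o+d*(z-o[2])/d[2]
def tri(c1,p1,c2,p2):
    A=np.zeros((3,3));b=np.zeros(3)
    for c,p in((c1,p1),(c2,p2)):
        o,d=ray(c,*p);M=np.eye(3)-np.outer(d,d);A+=M;b+=M@o
    return np.linalg.solve(A,b)
def proj(c,P):
    T=np.array(c['T']);q=T[:3,:3].T@(np.array(P)-T[:3,3]);s=np.array([q[0],-q[1]])/-q[2]
    s=s*(1+float(c['k1'])*(s@s));K=np.array(c['K']);return K[:2,:2]@s+K[:2,2]
E
python3 - <<'E'
from h import *
a=shot('top','t0')['pixels'];b=shot('side','s0')['pixels']
for n in('t0','s0'):
    c=load(n);print(c['T'].round(3).tolist(),c['K'].round(1).tolist(),c['k1'])
s=ctrl.sense();print(s,ctrl.grip_depth)
E
```

```text
[[0.009, 0.981, -0.196, 0.187], [-1.0, 0.01, 0.006, -0.089], [0.007, 0.196, 0.981, 1.413], [0.0, 0.0, 0.0, 1.0]] [[499.0, 0.0, 274.8], [0.0, 499.0, 202.2], [0.0, 0.0, 1.0]] -0.0646424047686042
[[0.902, 0.291, -0.318, 0.067], [-0.43, 0.634, -0.642, -0.889], [0.015, 0.716, 0.698, 0.937], [0.0, 0.0, 0.0, 1.0]] [[491.9, 0.0, 279.5], [0.0, 491.9, 202.1], [0.0, 0.0, 1.0]] -0.15086313796467601
{'time_s': 0.1, 'q': array([-1.49562909e+00,  2.59134203e-01,  2.08655304e-02,  1.33368369e+00,
       -5.78835669e-06,  1.41818026e+00]), 'dq': array([-0.00050984, -0.00060327,  0.00032855, -0.00113401, -0.00158921,
        0.00092099]), 'joint_torque': array([ 3.93357433e-03, -5.56698489e+01,  3.45067942e+01,  1.16850549e-02,
       -2.44687562e-04,  5.63129106e-06]), 'tool_pos': array([ 0.12416772, -0.53556187,  0.23073851]), 'orientation': array([-3.14044917e+00, -1.70025002e-04,  2.27783208e-01]), 'wrist_force': array([-0.26330419, -0.35185705,  0.60211753]), 'moment': array([ 0.00603712, -0.02607145,  0.0003326 ]), 'gripper_force': 0.0, 'opening': 0.08571702444071276} 0.0187
```

View pics/t0.png

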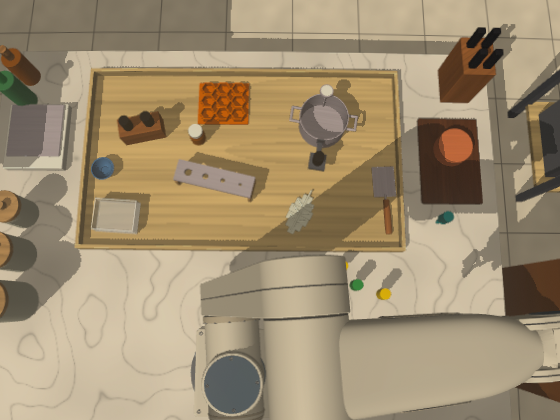

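View pics/s0.png

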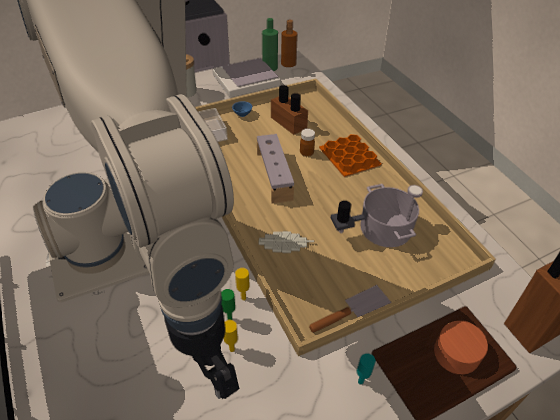

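Top view: the rod in the pot's clip is black, at (318,158). The caddy rods at (125,123) and (147,118) stay. The green (357,285), yellow (385,294) and (345,265), and teal (446,217) ones are look-alikes lying outside the drawer. The plate runs from (186,172) to (245,187). I'll confirm this enlarged.

Run:
```python
from h import *
t=load('t0')['pixels'];s=load('s0')['pixels']
def crop(im,x,y,w,h,W,H): return cv2.resize(im[y:y+h,x:x+w],(W,H),interpolation=cv2.INTER_CUBIC)
top=np.hstack([crop(t,170,150,100,60,500,300),crop(t,295,130,50,50,300,300)])
bot=np.hstack([crop(s,245,125,80,80,300,300),crop(s,320,190,133,80,500,300)])
cv2.imwrite('pics/m0.png',np.vstack([top,bot])[:,:,::-1])
```

```text
(no output)
```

View pics/m0.png

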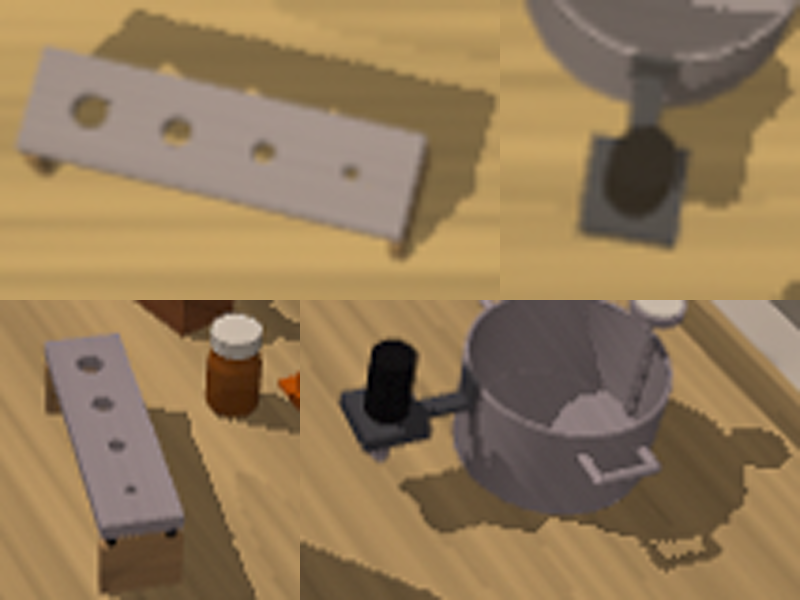

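Run:
```python
from h import *
t=load('t0');s=load('s0')
H=[((188,172),(269,141.8)),((205,176),(272.3,152.5)),((222.5,180.2),(276.2,163.7)),((240,184.5),(279.7,175.5))]
for a,b in H: print(tri(t,a,s,b).round(4),onz(t,*a,.08).round(4),onz(s,*b,.08).round(4))
print('handle top',tri(t,(318.8,156.7),s,(345,203)).round(4))
print('clip',[onz(t,u,v,.085).round(4).tolist() for u,v in((317.6,162),(311.3,152.5),(326.7,155.3),(324.3,171.2),(308,169.2))])
print('pot rim top', onz(t,324,118,.095).round(4))
# drawer floor: spatula/other points: plate shadow? leaf tip
for a,b in [(((126,115)),(283,91))]: print(tri(t,a,s,b).round(4))
```

```text
[0.5397 0.1446 0.0721] [0.5361 0.1436 0.08  ] [0.5369 0.1352 0.08  ]
[0.5286 0.0971 0.0708] [0.5252 0.0961 0.08  ] [0.5249 0.0867 0.08  ]
[0.5174 0.0481 0.0707] [0.5138 0.0475 0.08  ] [0.514 0.038 0.08 ]
[ 5.053e-01 -5.000e-04  7.090e-02] [ 0.5022 -0.0009  0.08  ] [ 0.5017 -0.0099  0.08  ]
handle top [ 0.5714 -0.2139  0.1303]
clip [[0.5672, -0.214, 0.085], [0.5943, -0.1967, 0.085], [0.5868, -0.2394, 0.085], [0.5412, -0.2322, 0.085], [0.5463, -0.1873, 0.085]]
pot rim top [ 0.6923 -0.2321  0.095 ]
[0.6796 0.3194 0.113 ]
```

Plate top is at z≈0.071, so the drawer floor is at about 0.005. The holes are about 50 mm apart as stated, and the clip rod is near (0.571,-0.215). Both are within reach and the sizes fit, so I'll move above the clip.

>>> jog_arm(delta_pos=[[25.4,-10.6,0],[25.4,-10.6,0],[25.4,-10.6,0],[25.4,-10.6,0],[25.4,-10.6,0],[25.4,-10.6,0],[25.4,-10.6,0],[25.4,-10.6,0],[25.4,-10.6,0],[25.4,-10.6,0],[25.4,-10.6,0],[25.4,-10.6,0],[25.4,-10.6,0],[25.4,-10.6,0],[25.4,-10.6,0],[25.4,-10.6,0],[25.4,-10.6,0],[25.4,-10.6,0],[25.4,-10.6,0],[25.4,-10.6,0]], dr=[[0,0,0],[0,0,0],[0,0,0],[0,0,0],[0,0,0],[0,0,0],[0,0,0],[0,0,0],[0,0,0],[0,0,0],[0,0,0],[0,0,0],[0,0,0],[0,0,0],[0,0,0],[0,0,0],[0,0,0],[0,0,0],[0,0,0],[0,0,0]])

```text
time_s: 1.77
tool_pos: [0.5721, -0.2135, 0.2309]
orientation: [-3.141, 0.001, 0.228]
wrist_force: [-0.5, -0.6, -0.2]
opening: 0.0854
gripper_force: 0.0
```

>>> jog_arm(delta_pos=[[0,0,0],[0,0,0],[0,0,0],[0,0,0],[0,0,0],[0,0,0],[0,0,0],[0,0,0],[0,0,0],[0,0,0],[0,0,0],[0,0,0],[0,0,0],[0,0,0],[0,0,0],[0,0,0],[0,0,0],[0,0,0],[0,0,0],[0,0,0]], dr=[[0,0,-7],[0,0,-7],[0,0,-7],[0,0,-7],[0,0,-7],[0,0,-7],[0,0,-7],[0,0,-7],[0,0,-7],[0,0,-7],[0,0,-7],[0,0,-7],[0,0,-7],[0,0,-7],[0,0,-7],[0,0,-7],[0,0,-7],[0,0,-7],[0,0,-7],[0,0,-7]])

```text
time_s: 3.43
tool_pos: [0.5711, -0.2145, 0.2308]
orientation: [3.142, -0.001, 2.677]
wrist_force: [-0.3, -0.4, 0.3]
opening: 0.0856
gripper_force: 0.0
```

>>> jog_arm(delta_pos=[[0,0,0],[0,0,0],[0,0,0],[0,0,0],[0,0,0]], dr=[[0,0,-7],[0,0,-7],[0,0,-5],[0,0,0],[0,0,0]])

```text
time_s: 3.85
tool_pos: [0.5711, -0.2145, 0.231]
orientation: [3.141, -0.001, 3.0]
wrist_force: [-1.4, -0.5, 0.9]
opening: 0.0855
gripper_force: 0.0
```

Run:
```python
from h import *
c=shot('wrist','w1');s=ctrl.sense();print(s['tool_pos'],s['orientation'],s['q'].round(3),c['T'].round(4).tolist(),s['wrist_force'])
print(proj(c,(.571,-.215,.125)),proj(c,(.571,-.215,.075)))
```

```text
[ 0.57113416 -0.21451167  0.23102046] [ 3.14138755e+00 -4.91088833e-04  2.99958779e+00] [-0.497  0.363  0.173  1.381  0.    -0.355] [[0.1409, -0.9539, -0.2651, 0.5031], [0.99, 0.1359, 0.0373, -0.2032], [0.0004, -0.2677, 0.9635, 0.3739], [0.0, 0.0, 0.0, 1.0]] [ 0.19296568 -0.54909287 -0.26147755]
[272.56888817 210.49260555] [272.98604699 196.46322192]
```

View pics/w1.png

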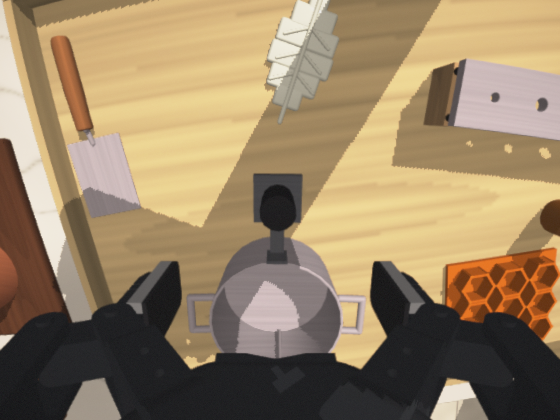

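The wrist view shows the black rod's handle top at (278,211) in the square dark clip (centre about (278,198)). The pot is just below it, and the fingers straddle the pot.

Run:
```python
from h import *
c=load('w1');print(c['K'],c['k1'])
g=cv2.cvtColor(c['pixels'],cv2.COLOR_RGB2GRAY)
m=(g<28).astype(np.uint8);m[240:]=0
n,l,st,ce=cv2.connectedComponentsWithStats(m)
for i in range(1,n):
    if st[i,4]>150: print(st[i],ce[i])
print(g[196,245:310:2], g[211,250:306:2])
print('top',onz(c,278,211,.125),'clip',onz(c,278,198,.075),onz(c,278,198,.075)-c['T'][:3,3])
s=ctrl.sense()
print('tcp proj',proj(c,(.5711,-.2145,.125)))
```

```text
[[322.44218322   0.         275.36493942]
 [  0.         322.44218322 210.8123911 ]
 [  0.           0.           1.        ]] -0.07826680879166979
[262 186  32  18 272] [276.90073529 193.02205882]
[138 137 139 137 104  71  69  71  66  26  23  26  25  25  27  29  30  30
  29  27  23  23  23  27  56  69  70  71  88 129 129 130 129] [136 130  74  69  67  35  32  32  32  30  32  31  31  31  31  29  29  31
  30  31  31  32  31  60  71  78 143 146]
top [ 0.57203137 -0.21075128  0.125     ] clip [ 0.5731576  -0.21048938  0.075     ] [ 0.07006713 -0.0073078  -0.29894117]
tcp proj [273.2044733  210.52688406]
```

>>> jog_arm(delta_pos=[[-0.6,2.8,16],[0,0,16],[0,0,16],[0,0,16],[0,0,17],[0,0,0],[0,0,0]], dr=[[0,0,0],[0,0,0],[0,0,0],[0,0,0],[0,0,0],[0,0,0],[0,0,0]])

```text
time_s: 4.48
tool_pos: [0.5718, -0.2117, 0.1498]
orientation: [3.141, -0.002, 3.001]
wrist_force: [-0.3, 0.1, -0.3]
opening: 0.0852
gripper_force: 0.0
```

Run:
```python
from h import *
c=shot('wrist','w2');s=ctrl.sense();print(s['tool_pos'])
u,v=proj(c,(.572,-.2115,.125));print(u,v,proj(c,(.572,-.2115,.075)))
g=cv2.cvtColor(c['pixels'],cv2.COLOR_RGB2GRAY).astype(int)
for r in (int(v),int(v)-15,int(v)-30): print(r,g[r,210:345:3])
im=c['pixels'][100:300,150:410]
cv2.imwrite('pics/w2c.png',cv2.resize(im,(780,600),interpolation=cv2.INTER_CUBIC)[:,:,::-1])
```

```text
[ 0.5723181  -0.21192803  0.15085996]
272.65835910020184 249.55386383203682 [273.16966157 222.59144595]
249 [147 147 147 146 147 147 147 146 146 146 146  69  66  32  30  31  29  29
  31  33  32  28  28  28  28  29  28  31  31  31  67  69 148 203 206 206
 207 207 206 207 206 207 206 207 207]
234 [135 136 136 137 136 135 136 135 135 135 132  70  69  66  26  21  30  32
  28  31  28  32  29  29  31  30  29  22  25  58  71  70 115 145 146 146
 210 216 215 216 216 216 216 216 216]
219 [137 137 140 139 139 140 138 138 137 136 130  70  69  72  70  29  23  25
  24  26  24  24  25  22  25  24  25  22  66  71  71  69  91 131 131 131
 131 133 133 160 199 199 198 198 199]
```

View pics/w2c.png

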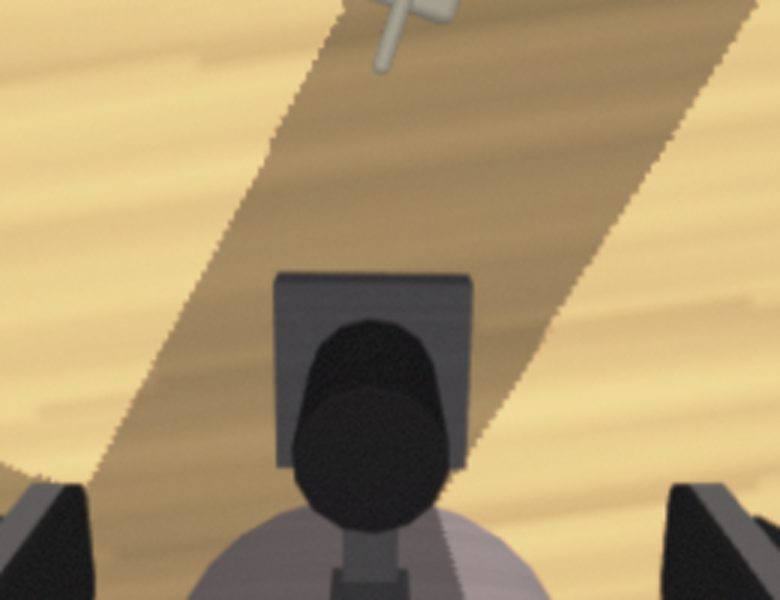

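The crop shows the handle top circle at (371,459), i.e. image (273.7,253), centred in the clip between the open fingers. I'll descend and grip.

>>> jog_arm(delta_pos=[[-1.3,0.6,0],[0,0,12],[0,0,12],[0,0,12],[0,0,12],[0,0,10],[0,0,8],[0,0,0],[0,0,0]], dr=[[0,0,0],[0,0,0],[0,0,0],[0,0,0],[0,0,0],[0,0,0],[0,0,0],[0,0,0],[0,0,0]])

```text
time_s: 5.28
tool_pos: [0.5737, -0.2115, 0.0845]
orientation: [3.142, -0.0, 3.003]
wrist_force: [0.6, 0.1, 0.0]
opening: 0.0852
gripper_force: 0.0
```

>>> jog_arm(delta_pos=[[0,0,0],[0,0,0],[0,0,0],[0,0,0],[0,0,0],[0,0,0],[0,0,0],[0,0,0],[0,0,0],[0,0,0],[0,0,0],[0,0,0]], dr=[[0,0,0],[0,0,0],[0,0,0],[0,0,0],[0,0,0],[0,0,0],[0,0,0],[0,0,0],[0,0,0],[0,0,0],[0,0,0],[0,0,0]], fingers=0.0, squeeze=60)

```text
time_s: 6.28
tool_pos: [0.5738, -0.2115, 0.0848]
orientation: [-3.141, 0.001, 3.003]
wrist_force: [-0.3, 0.5, 5.9]
opening: 0.0288
gripper_force: 58.9
```

>>> jog_arm(delta_pos=[[0,0,-4],[0,0,-8],[0,0,-12],[0,0,-12],[0,0,-12],[0,0,-12],[0,0,-12],[0,0,-8],[0,0,0]], dr=[[0,0,0],[0,0,0],[0,0,0],[0,0,0],[0,0,0],[0,0,0],[0,0,0],[0,0,0],[0,0,0]])

```text
time_s: 7.03
tool_pos: [0.5742, -0.2118, 0.1663]
orientation: [-3.141, 0.003, 3.003]
wrist_force: [0.2, -0.1, -0.8]
opening: 0.029
gripper_force: 59.1
```

>>> jog_arm(delta_pos=[[2,8,0],[3,13,0],[4.6,19.3,0],[4.6,19.3,0],[4.6,19.3,0],[4.6,19.3,0],[4.6,19.3,0],[4.6,19.3,0],[4.6,19.3,0],[4.6,19.3,0],[4.6,19.3,0],[4.6,19.3,0],[4.6,19.3,0],[4.6,19.3,0],[4.6,19.3,0],[4.6,19.3,0],[4.6,19.3,0],[4.6,19.3,0],[4.4,18.2,0],[0,0,0]], dr=[[0,0,0],[0,0,0],[0,0,0],[0,0,0],[0,0,0],[0,0,0],[0,0,0],[0,0,0],[0,0,0],[0,0,0],[0,0,0],[0,0,0],[0,0,0],[0,0,0],[0,0,0],[0,0,0],[0,0,0],[0,0,0],[0,0,0],[0,0,0]])

```text
time_s: 8.7
tool_pos: [0.5377, 0.1482, 0.1635]
orientation: [3.141, -0.002, 3.006]
wrist_force: [-0.6, -0.1, -0.7]
opening: 0.0287
gripper_force: 59.3
```

>>> jog_arm(delta_pos=[[0,0,0],[0,0,0],[0,0,0]], dr=[[0,0,0],[0,0,0],[0,0,0]])

```text
time_s: 8.95
tool_pos: [0.5391, 0.1443, 0.164]
orientation: [-3.141, -0.001, 3.003]
wrist_force: [0.6, -0.3, -0.8]
opening: 0.029
gripper_force: 59.3
```

Run:
```python
from h import *
c=shot('wrist','w3');s=ctrl.sense();p=s['tool_pos'];print(p,s['orientation'],s['opening'],s['wrist_force'])
c2=shot('side','s3');t=shot('top','t3')
print('wrist hole1',proj(c,(.5397,.1446,.071)),'foot',proj(c,(*p[:2],p[2]-.053)))
u,v=proj(c2,(*p[:2],p[2]-.03));print('side',u,v)
w=c['pixels'][120:320,160:420]
x,y=int(u)-50,int(v)-60
q=c2['pixels'][max(0,y):y+120,x:x+100]
cv2.imwrite('pics/m3.png',np.hstack([cv2.resize(w,(500,385),interpolation=2),cv2.resize(q,(300,385),interpolation=2)])[:,:,::-1]);print(x,y)
```

```text
[0.53930432 0.14415745 0.16409554] [-3.14139696e+00 -3.57234392e-04  3.00212386e+00] 0.028802851643865698 [-0.00504834  0.29633962 -0.48449744]
wrist hole1 [273.61896422 215.67469368] foot [272.52198285 232.78441252]
side 268.445024226206 124.42370227976436
218 64
```

View pics/m3.png

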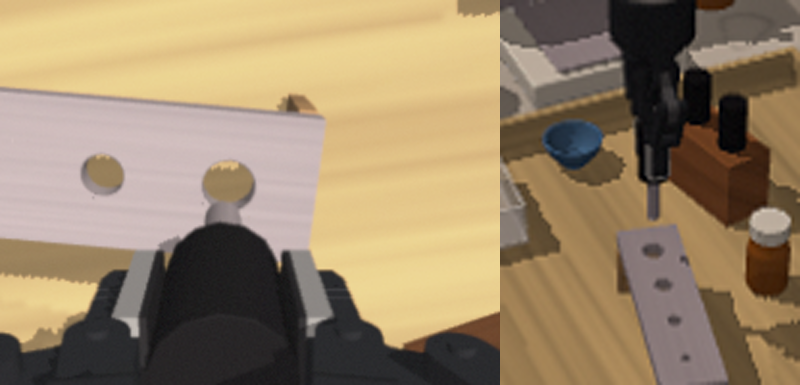

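The wrist crop shows hole 1 at crop (229,184) and hole 2 at (102,174). The rod's shank foot tip is at (223,200), with its near rim visible below the handle. The shank is about 19 px wide, so roughly 12 mm. The side view shows the rod upright above hole 1.

```bash
cat >> h.py <<'E'
FZ=.0545
def holes(c,ztop=.071):
    "hole rims in the plate: enclosed non-plate blobs; returns world points on plate top + diameters"
    im=cv2.cvtColor(c['pixels'],cv2.COLOR_RGB2HSV);m=((im[...,1]<45)&(im[...,2]>110)).astype(np.uint8)
    cs,h=cv2.findContours(m,cv2.RETR_CCOMP,cv2.CHAIN_APPROX_NONE);out=[]
    for k,(ct,hh) in enumerate(zip(cs,h[0])):
        if hh[3]>=0 and cv2.contourArea(ct)>40 and cv2.contourArea(cs[hh[3]])>3000:
            P=np.array([onz(c,u,v,ztop)[:2] for u,v in ct[:,0]]);(x,y),r=cv2.minEnclosingCircle(P.astype(np.float32)*1000)
            out.append((ct[:,0].mean(0).round(1).tolist(),round(x,1),round(y,1),round(2*r,1)))
    return out
E
python3 - <<'E'
from h import *
c=load('w3');p=np.array([.5392,.1443,.164])
for o in holes(c): print(o)
print('foot near rim',onz(c,276,223.9,p[2]-FZ),'hole',onz(c,279.1,215.6,.071))
im=cv2.cvtColor(c['pixels'],cv2.COLOR_RGB2HSV)
for r in(226,230,234): print(r,im[r,258:296,2],im[r,258:296,1])
print(im[214:244,276,2])
E
```

```text
([279.0, 214.4], 540.2, 148.0, 21.9)
([214.0, 208.5], 528.5, 100.0, 17.2)
([149.2, 202.9], 517.3, 51.1, 13.7)
foot near rim [0.53418176 0.14713077 0.1095    ] hole [0.54021947 0.14874888 0.071     ]
226 [205 206 206 205 205 205 202 193 204 205 195 161 129 125 126 133 137 142
 144 147 150 155 152 145 138 131 122 121 124 148 174 193 201 201 202 202
 201 201] [21 24 24 22 22 22 23 24 23 22 22 24 22 20 22 21 22 22 25 23 25 26 25 25
 24 21 19 21 23 22 23 24 24 23 24 23 22 22]
230 [205 205 205 206 207 206 207 207 194 136 105 108 116 121 128 134 139 142
 144 147 150 154 155 152 149 153 178 205 207 208 209 208 208 207 207 207
 207 206] [24 22 22 22 22 24 23 25 22 21 22 21 24 21 20 23 20 22 19 23 22 22 23 22
 22 22 23 24 22 23 23 22 22 22 22 22 23 22]
234 [205 206 205 204 205 203 203 194 151 102 102 109 118 121 126 130 123 138
 143 144 149 152 151 152 151 145 150 171 197 200 201 199 202 200 201 201
 201 201] [24 25 22 21 22 20 21 21 22 20 20 21 19 21 22 22 21 22 25 23 24 22 22 22
 24 21 22 22 22 22 23 24 23 22 23 22 23 23]
[154 152 151 151 148 149 149 150 150 152 148 144 144 144 144 145 144 145
 146 146 143  99  51  29  28  31  31  28  33  30]
```

>>> jog_arm(delta_pos=[[0.3,1.9,0],[0,0,6],[0,0,8],[0,0,8],[0,0,6],[0,0,0],[0,0,0]], dr=[[0,0,0],[0,0,0],[0,0,0],[0,0,0],[0,0,0],[0,0,0],[0,0,0]])

```text
time_s: 9.68
tool_pos: [0.5391, 0.1466, 0.1356]
orientation: [-3.141, -0.001, 3.003]
wrist_force: [-0.9, -0.8, -1.4]
opening: 0.0287
gripper_force: 59.3
```

Run:
```python
from h import *
c=shot('wrist','w4');s=ctrl.sense();p=s['tool_pos'];print(p,s['wrist_force'])
for o in holes(c): print(o)
w=c['pixels'][170:320,190:390]
cv2.imwrite('pics/m4.png',cv2.resize(w,(800,600),interpolation=2)[:,:,::-1])
```

```text
[0.53939125 0.14660103 0.13612848] [-0.54788093 -0.25990965 -1.14629604]
([203.6, 219.8], 528.2, 100.4, 17.2)
([130.1, 213.1], 517.7, 50.7, 13.7)
([59.1, 206.7], 505.5, 1.5, 8.9)
```

View pics/m4.png

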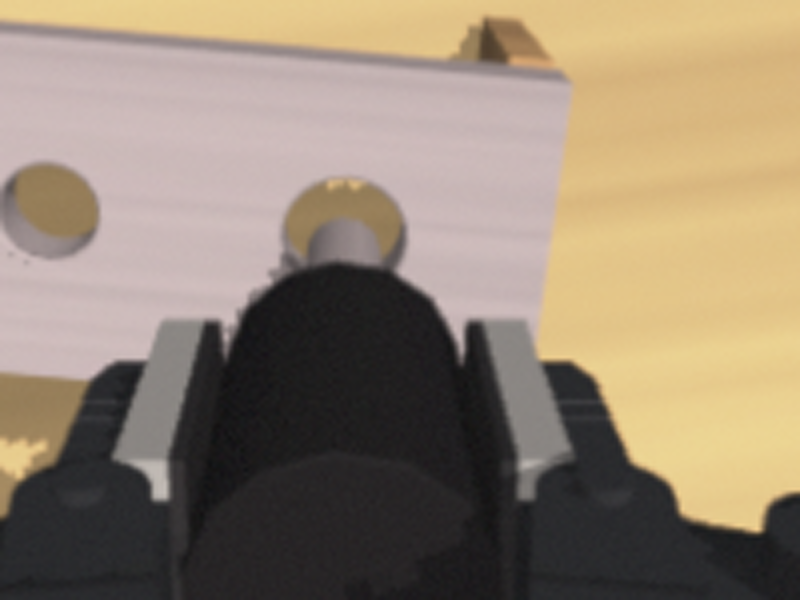

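Run:
```python
from h import *
c=load('w4')
print('near rim',onz(c,276,223.75,.1356-FZ).round(4),'hole top edge',onz(c,276.25,170+178/4,.071).round(4),'hole ctr',onz(c,276.25,229.3,.071).round(4))
```

```text
near rim [0.534  0.1494 0.0811] hole top edge [0.5308 0.15   0.071 ] hole ctr [0.5412 0.1486 0.071 ]
```

Foot and hole 1 coincide to within about 1 mm. I'll push in gently.

>>> jog_arm(delta_pos=[[0.6,0.2,3],[0,0,3],[0,0,3],[0,0,3],[0,0,2],[0,0,0]], dr=[[0,0,0],[0,0,0],[0,0,0],[0,0,0],[0,0,0],[0,0,0]])

```text
time_s: 10.23
tool_pos: [0.5386, 0.1469, 0.1217]
orientation: [-3.141, -0.001, 3.003]
wrist_force: [-0.6, -0.4, -0.8]
opening: 0.0287
gripper_force: 59.3
```

>>> jog_arm(delta_pos=[[-0.8,0,4],[0,0,4],[0,0,4],[0,0,4],[0,0,4],[0,0,4],[0,0,0],[0,0,0]], dr=[[0,0,0],[0,0,0],[0,0,0],[0,0,0],[0,0,0],[0,0,0],[0,0,0],[0,0,0]])

```text
time_s: 10.9
tool_pos: [0.5395, 0.1468, 0.098]
orientation: [-3.141, -0.001, 3.003]
wrist_force: [0.5, -0.2, -1.0]
opening: 0.0286
gripper_force: 59.3
```

>>> jog_arm(delta_pos=[[0,0,-5],[0,0,-8],[0,0,-9],[0,0,-9],[0,0,-7],[0,0,0],[1,-10,0],[1,-10,0],[1,-10,0],[1,-10.3,0],[1,-10,0],[0,0,0],[0,0,0],[0,0,0]], dr=[[0,0,0],[0,0,0],[0,0,0],[0,0,0],[0,0,0],[0,0,0],[0,0,0],[0,0,0],[0,0,0],[0,0,0],[0,0,0],[0,0,0],[0,0,0],[0,0,0]])

```text
time_s: 12.07
tool_pos: [0.5278, 0.0975, 0.1363]
orientation: [3.141, 0.0, 3.002]
wrist_force: [-0.1, 0.1, -0.6]
opening: 0.0286
gripper_force: 59.3
```

Run:
```python
from h import *
c=shot('wrist','w5');s=ctrl.sense();p=s['tool_pos'];print(p,s['wrist_force'])
for o in holes(c): print(o)
w=c['pixels'][170:320,190:390]
cv2.imwrite('pics/m5.png',cv2.resize(w,(800,600),interpolation=2)[:,:,::-1])
```

```text
[0.52788366 0.09774609 0.13628927] [-0.03154964 -0.19045597 -1.22134594]
([348.6, 232.5], 540.4, 148.2, 22.0)
([204.1, 219.3], 516.9, 51.5, 12.9)
([130.6, 213.0], 505.7, 2.4, 9.3)
```

View pics/m5.png

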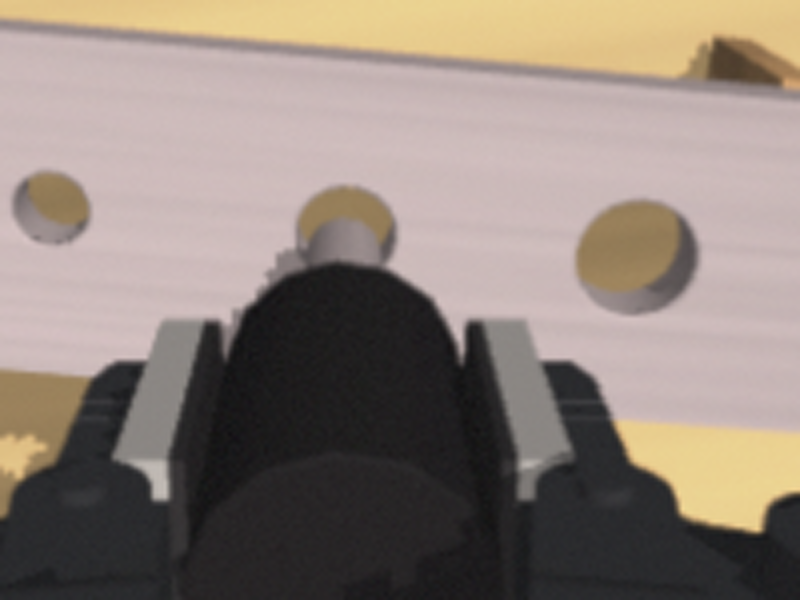

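Hole 2's rim centre is at crop (346,234) and the shank is at (344,217 near rim), so they are aligned within the 2.5 mm play.

>>> jog_arm(delta_pos=[[0,0,3],[0,0,3],[0,0,3],[0,0,3],[0,0,2],[0,0,0]], dr=[[0,0,0],[0,0,0],[0,0,0],[0,0,0],[0,0,0],[0,0,0]])

```text
time_s: 12.62
tool_pos: [0.5275, 0.0978, 0.1216]
orientation: [-3.141, -0.001, 3.003]
wrist_force: [-0.5, 0.3, 0.1]
opening: 0.0289
gripper_force: 59.3
```

>>> jog_arm(delta_pos=[[0,0,4],[0,0,4],[0,0,4],[0,0,4],[0,0,4],[0,0,4],[0,0,0],[0,0,0],[0,0,0]], dr=[[0,0,0],[0,0,0],[0,0,0],[0,0,0],[0,0,0],[0,0,0],[0,0,0],[0,0,0],[0,0,0]])

```text
time_s: 13.37
tool_pos: [0.5278, 0.0977, 0.0984]
orientation: [3.142, 0.0, 3.003]
wrist_force: [0.6, 1.2, -0.1]
opening: 0.0288
gripper_force: 59.3
```

>>> jog_arm(delta_pos=[[0,0,-5],[0,0,-8],[0,0,-9],[0,0,-9],[0,0,-5],[0,0,0],[0.9,-10,0],[0.9,-10,0],[0.9,-10,0],[0.9,-10.4,0],[0.8,-10,0],[0,0,0],[0,0,0],[0,0,0],[0,0,0]], dr=[[0,0,0],[0,0,0],[0,0,0],[0,0,0],[0,0,0],[0,0,0],[0,0,0],[0,0,0],[0,0,0],[0,0,0],[0,0,0],[0,0,0],[0,0,0],[0,0,0],[0,0,0]])

```text
time_s: 14.62
tool_pos: [0.5165, 0.0485, 0.1343]
orientation: [3.141, 0.0, 3.003]
wrist_force: [-0.0, 0.3, -0.1]
opening: 0.0283
gripper_force: 59.4
```

Run:
```python
from h import *
c=shot('wrist','w6');s=ctrl.sense();p=s['tool_pos'];print(p,s['wrist_force'])
for o in holes(c): print(o)
w=c['pixels'][195:270,230:330]
cv2.imwrite('pics/m6.png',cv2.resize(w,(800,600),interpolation=2)[:,:,::-1])
```

```text
[0.51651053 0.0486428  0.13426072] [ 0.2620116  -0.98523429 -1.7715774 ]
([420.1, 239.7], 540.9, 148.2, 22.0)
([349.8, 233.6], 528.9, 99.6, 17.8)
([276.3, 224.0], 515.9, 51.1, 12.9)
([203.8, 220.6], 505.8, 2.6, 8.5)
```

View pics/m6.png

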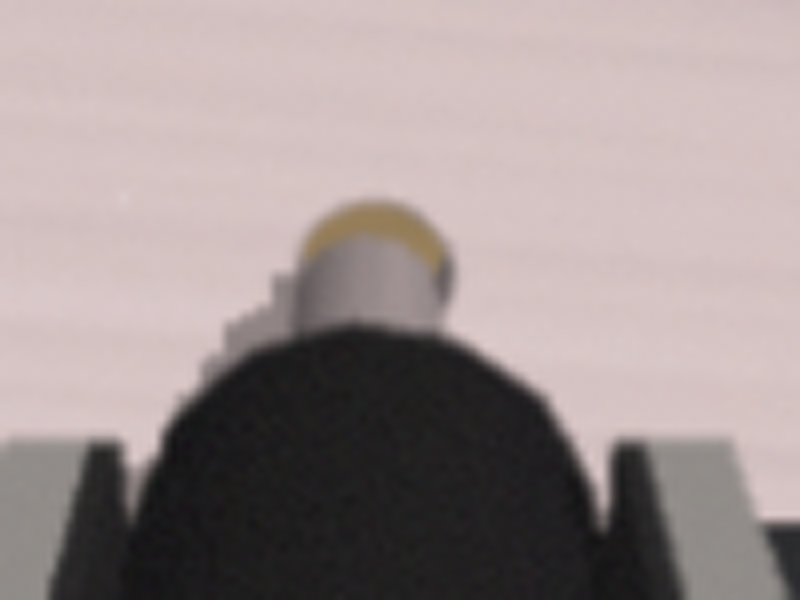

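Hole 3's rim spans crop x 301–455 with its top at y 200. The shank spans x 297–443 with its near rim at y 235. So the rod sits about 0.6 mm left (-y) of the hole. I'll correct that, come closer and measure numerically.

>>> jog_arm(delta_pos=[[0,0.6,2],[0,0,2],[0,0,1],[0,0,0],[0,0,0],[0,0,0]], dr=[[0,0,0],[0,0,0],[0,0,0],[0,0,0],[0,0,0],[0,0,0]])

```text
time_s: 15.17
tool_pos: [0.5165, 0.049, 0.1293]
orientation: [3.142, -0.0, 3.003]
wrist_force: [-0.4, -0.3, -0.6]
opening: 0.0287
gripper_force: 59.4
```

Run:
```python
from h import *
c6=load('w6');print('w6 rim top',onz(c6,277.2,220,.071).round(4),'near rim',onz(c6,276.3,224.4,.1343-FZ).round(4))
c=shot('wrist','w7');s=ctrl.sense();p=s['tool_pos'];print(p,s['wrist_force'])
im=cv2.cvtColor(c['pixels'],cv2.COLOR_RGB2HSV)
for r in range(218,240): print(r,' '.join('%3d'%v+('*' if q>60 else ' ') for v,q in zip(im[r,262:292,2],im[r,262:292,1])))
```

```text
w6 rim top [0.5118 0.0522 0.071 ] near rim [0.5119 0.0515 0.0798]
[0.51653806 0.04898786 0.12930954] [-1.03484446  0.12264529 -1.2314958 ]
218 213  213  213  213  214  213  213  213  213  213  213  213  213  213  213  213  213  213  213  212  212  213  211  211  210  211  213  213  213  211 
219 214  214  214  214  214  214  214  214  214  214  213  213  213  214  214  214  214  213  214  214  213  214  213  213  213  213  213  213  213  213 
220 214  214  214  213  214  214  214  214  214  214  214  214  214  214  214  214  214  214  214  213  213  213  214  213  213  214  213  213  213  214 
221 214  214  213  213  214  214  214  214  215  214  213  212  211  211  211  211  211  212  213  214  214  214  214  215  213  214  214  214  214  214 
222 213  214  214  213  213  213  213  214  211  208  195  190  181  173  175  179  180  189  200  211  213  214  214  214  215  214  214  214  215  214 
223 214  214  214  214  214  214  214  207  192  176  164  161  157* 151* 150* 154* 155* 161  164  181  199  212  214  214  214  214  213  214  214  214 
224 214  215  213  214  214  214  209
[... 1725 characters left out ...]
  97  102  109  121  135  140  151  149  146  146  157  193  212  213  212  213  214 
236 168  144  140  134  106   79   78   72   64   56   48   44   40   46   53   59   71   83   88  101  106  106  113  143  179  205  212  214  214  213 
237 139  121  107   94   74   50   48   40   34   34   33   30   31   31   33   36   37   42   43   48   54   55   64   90  118  153  185  210  214  214 
238  91   75   63   50   39   31   32   30   30   30   29   30   30   29   31   32   35   33   33   32   36   35   36   42   55   83  121  161  207  214 
239  42   34   34   32   29   33   31   29   32   32   31   32   30   32   32   31   30   34   34   35   34   35   32   31   37   41   56   92  147  188
```

Run:
```python
from h import *
c=load('w7')
for dz in(-.0015,0,.0015): print('rim',onz(c,275.8,222.3,.071).round(4),'near',onz(c,275.4,224.2,.0748+dz).round(4))
c6=load('w6')
for f,cc,z in(('w6',c6,.1343),('w4',load('w4'),.1358)): pass
```

```text
rim [0.5117 0.0517 0.071 ] near [0.5122 0.0513 0.0733]
rim [0.5117 0.0517 0.071 ] near [0.5117 0.0514 0.0748]
rim [0.5117 0.0517 0.071 ] near [0.5112 0.0515 0.0763]
```

>>> jog_arm(delta_pos=[[-0.5,0.3,0],[0,0,1.5],[0,0,1.5],[0,0,1],[0,0,1.2],[0,0,0],[0,0,0]], dr=[[0,0,0],[0,0,0],[0,0,0],[0,0,0],[0,0,0],[0,0,0],[0,0,0]])

```text
time_s: 15.8
tool_pos: [0.517, 0.0492, 0.124]
orientation: [-3.142, -0.0, 3.003]
wrist_force: [0.6, -0.3, -0.8]
opening: 0.0288
gripper_force: 59.4
```

No resistance yet, so the foot is at or in the hole. Continuing slowly.

>>> jog_arm(delta_pos=[[0,0,0.8],[0,0,0.8],[0,0,0],[0,0,0]], dr=[[0,0,0],[0,0,0],[0,0,0],[0,0,0]])

```text
time_s: 16.13
tool_pos: [0.517, 0.0492, 0.1224]
orientation: [-3.142, -0.0, 3.003]
wrist_force: [0.1, 0.3, -0.6]
opening: 0.0285
gripper_force: 59.4
```

>>> jog_arm(delta_pos=[[0,0,1],[0,0,1],[0,0,0],[0,0,0]], dr=[[0,0,0],[0,0,0],[0,0,0],[0,0,0]])

```text
time_s: 16.47
tool_pos: [0.517, 0.0492, 0.1204]
orientation: [-3.142, -0.0, 3.003]
wrist_force: [1.0, 0.5, -1.3]
opening: 0.0288
gripper_force: 59.4
```

>>> jog_arm(delta_pos=[[0,0,1],[0,0,1.5],[0,0,1],[0,0,0],[0,0,0]], dr=[[0,0,0],[0,0,0],[0,0,0],[0,0,0],[0,0,0]])

```text
time_s: 16.88
tool_pos: [0.517, 0.0492, 0.1169]
orientation: [-3.142, -0.0, 3.003]
wrist_force: [-0.0, -0.5, -1.4]
opening: 0.0289
gripper_force: 59.4
```

>>> jog_arm(delta_pos=[[0,0,2],[0,0,2],[0,0,2],[0,0,2],[0,0,0],[0,0,0]], dr=[[0,0,0],[0,0,0],[0,0,0],[0,0,0],[0,0,0],[0,0,0]])

```text
time_s: 17.38
tool_pos: [0.517, 0.0492, 0.1088]
orientation: [-3.142, -0.0, 3.003]
wrist_force: [-0.2, -0.2, -0.9]
opening: 0.0284
gripper_force: 59.4
```

>>> jog_arm(delta_pos=[[0,0,2],[0,0,2],[0,0,2],[0,0,2],[0,0,1],[0,0,0],[0,0,0],[0,0,0]], dr=[[0,0,0],[0,0,0],[0,0,0],[0,0,0],[0,0,0],[0,0,0],[0,0,0],[0,0,0]])

```text
time_s: 18.05
tool_pos: [0.5171, 0.0492, 0.1]
orientation: [3.142, 0.0, 3.003]
wrist_force: [-0.9, 0.1, -0.6]
opening: 0.0287
gripper_force: 59.4
```

It passes hole 3 freely, 25 mm deep, so this is the 12 mm rod. Next is the narrowest hole.

>>> jog_arm(delta_pos=[[0,0,-4],[0,0,-6],[0,0,-8],[0,0,-8],[0,0,-5],[0,0,0],[0.5,-5,0],[1,-10,0],[1.2,-12,0],[1.2,-12,0],[1,-10.7,0],[0,0,0],[0,0,0],[0,0,2],[0,0,1.5],[0,0,0],[0,0,0]], dr=[[0,0,0],[0,0,0],[0,0,0],[0,0,0],[0,0,0],[0,0,0],[0,0,0],[0,0,0],[0,0,0],[0,0,0],[0,0,0],[0,0,0],[0,0,0],[0,0,0],[0,0,0],[0,0,0],[0,0,0]])

```text
time_s: 19.47
tool_pos: [0.5053, 0.001, 0.1273]
orientation: [3.141, -0.0, 3.003]
wrist_force: [-0.1, 0.8, -0.5]
opening: 0.0289
gripper_force: 59.4
```

>>> jog_arm(delta_pos=[[0,0,0.7],[0,0,0.7],[0,0,0.7],[0,0,0],[0,0,0]], dr=[[0,0,0],[0,0,0],[0,0,0],[0,0,0],[0,0,0]])

```text
time_s: 19.88
tool_pos: [0.5054, 0.0008, 0.1255]
orientation: [3.141, 0.0, 3.003]
wrist_force: [-0.3, 0.5, 1.3]
opening: 0.0287
gripper_force: 59.3
```

>>> jog_arm(delta_pos=[[0,0,0.5],[0,0,0.5],[0,0,0],[0,0,0],[0,0,0],[0,0,0]], dr=[[0,0,0],[0,0,0],[0,0,0],[0,0,0],[0,0,0],[0,0,0]])

```text
time_s: 20.38
tool_pos: [0.5054, 0.0007, 0.1245]
orientation: [3.141, 0.0, 3.003]
wrist_force: [0.3, 1.7, 3.9]
opening: 0.0286
gripper_force: 59.5
```

Run:
```python
from h import *
c=shot('wrist','w8');s=ctrl.sense();print(s['tool_pos'],s['wrist_force'])
for o in holes(c): print(o)
```

```text
[0.5054593  0.00071458 0.12452323] [-0.56054281  1.66778677  5.46191959]
([493.1, 249.3], 540.2, 147.8, 21.7)
([424.2, 244.0], 528.8, 99.0, 17.8)
([351.2, 237.9], 517.4, 50.5, 13.5)
```

Hole 4 refuses it at about 5–6 N. Back to hole 3.

>>> jog_arm(delta_pos=[[0,0,-1.5],[0,0,-2],[0,0,-2],[0,0,0],[-0.5,5,0],[-1,10,0],[-1.2,12,0],[-1.2,12,0],[-1,10.7,0],[0,0,0],[0,0,0],[0,0,0]], dr=[[0,0,0],[0,0,0],[0,0,0],[0,0,0],[0,0,0],[0,0,0],[0,0,0],[0,0,0],[0,0,0],[0,0,0],[0,0,0],[0,0,0]])

```text
time_s: 21.43
tool_pos: [0.517, 0.0495, 0.1298]
orientation: [-3.141, -0.0, 3.004]
wrist_force: [0.2, 0.1, -0.0]
opening: 0.0284
gripper_force: 59.3
```

>>> jog_arm(delta_pos=[[0,0,1.5],[0,0,1.5],[0,0,1.5],[0,0,1],[0,0,0],[0,0,0]], dr=[[0,0,0],[0,0,0],[0,0,0],[0,0,0],[0,0,0],[0,0,0]])

```text
time_s: 21.93
tool_pos: [0.517, 0.049, 0.1243]
orientation: [-3.142, -0.0, 3.003]
wrist_force: [0.5, -0.1, -0.1]
opening: 0.0288
gripper_force: 59.3
```

>>> jog_arm(delta_pos=[[0,0,0.8],[0,0,0.8],[0,0,0.8],[0,0,0],[0,0,0]], dr=[[0,0,0],[0,0,0],[0,0,0],[0,0,0],[0,0,0]])

```text
time_s: 22.35
tool_pos: [0.517, 0.0492, 0.1219]
orientation: [-3.142, -0.0, 3.003]
wrist_force: [-0.3, 0.6, -1.7]
opening: 0.0289
gripper_force: 59.3
```

>>> jog_arm(delta_pos=[[0,0,1.5],[0,0,1.5],[0,0,1.5],[0,0,0],[0,0,0]], dr=[[0,0,0],[0,0,0],[0,0,0],[0,0,0],[0,0,0]])

```text
time_s: 22.77
tool_pos: [0.517, 0.0492, 0.1173]
orientation: [-3.142, -0.0, 3.003]
wrist_force: [0.1, -0.5, -1.2]
opening: 0.0287
gripper_force: 59.3
```

>>> jog_arm(delta_pos=[[0,0,2],[0,0,2.5],[0,0,2.5],[0,0,2.5],[0,0,2.5],[0,0,2],[0,0,2],[0,0,0],[0,0,0]], dr=[[0,0,0],[0,0,0],[0,0,0],[0,0,0],[0,0,0],[0,0,0],[0,0,0],[0,0,0],[0,0,0]])

```text
time_s: 23.52
tool_pos: [0.517, 0.0492, 0.1014]
orientation: [-3.142, -0.0, 3.003]
wrist_force: [-0.2, -0.3, 0.1]
opening: 0.029
gripper_force: 59.3
```

>>> jog_arm(delta_pos=[[0,0,2.5],[0,0,2.5],[0,0,2.5],[0,0,2.5],[0,0,2.5],[0,0,2.5],[0,0,2.5],[0,0,0],[0,0,0],[0,0,0]], dr=[[0,0,0],[0,0,0],[0,0,0],[0,0,0],[0,0,0],[0,0,0],[0,0,0],[0,0,0],[0,0,0],[0,0,0]])

```text
time_s: 24.35
tool_pos: [0.5171, 0.0492, 0.084]
orientation: [3.142, 0.0, 3.003]
wrist_force: [0.2, -0.0, -0.3]
opening: 0.0288
gripper_force: 59.3
```

>>> jog_arm(delta_pos=[[0,0,1],[0,0,1],[0,0,0.8],[0,0,0.7],[0,0,0],[0,0,0],[0,0,0]], dr=[[0,0,0],[0,0,0],[0,0,0],[0,0,0],[0,0,0],[0,0,0],[0,0,0]])

```text
time_s: 24.93
tool_pos: [0.517, 0.0492, 0.0806]
orientation: [-3.142, 0.0, 3.003]
wrist_force: [-0.1, 0.8, 1.0]
opening: 0.0287
gripper_force: 59.3
```

>>> jog_arm(delta_pos=[[0,0,0.4],[0,0,0],[0,0,0]], dr=[[0,0,0],[0,0,0],[0,0,0]])

```text
time_s: 25.18
tool_pos: [0.5171, 0.0492, 0.0802]
orientation: [3.142, 0.0, 3.003]
wrist_force: [-0.3, -0.3, 3.5]
opening: 0.0286
gripper_force: 59.3
```

>>> jog_arm(delta_pos=[[0,0,0],[0,0,0],[0,0,0],[0,0,0],[0,0,0],[0,0,0],[0,0,0],[0,0,0],[0,0,0],[0,0,0],[0,0,0],[0,0,0]], dr=[[0,0,0],[0,0,0],[0,0,0],[0,0,0],[0,0,0],[0,0,0],[0,0,0],[0,0,0],[0,0,0],[0,0,0],[0,0,0],[0,0,0]], fingers=1.0)

```text
time_s: 26.18
tool_pos: [0.5171, 0.0492, 0.0801]
orientation: [-3.142, 0.0, 3.003]
wrist_force: [0.9, -0.4, 0.1]
opening: 0.0851
gripper_force: 0.0
```

>>> jog_arm(delta_pos=[[0,0,-4],[0,0,-8],[0,0,-12],[0,0,-14],[0,0,-14],[0,0,-14],[0,0,-14],[0,0,-10],[0,0,0],[0,0,0],[0,0,0]], dr=[[0,0,0],[0,0,0],[0,0,0],[0,0,0],[0,0,0],[0,0,0],[0,0,0],[0,0,0],[0,0,0],[0,0,0],[0,0,0]])

```text
time_s: 27.1
tool_pos: [0.5168, 0.0492, 0.1695]
orientation: [-3.142, -0.001, 3.003]
wrist_force: [-0.2, -0.2, -0.4]
opening: 0.0856
gripper_force: 0.0
```

Run:
```python
from h import *
c=shot('wrist','w9');s=ctrl.sense();print(s['tool_pos'],s['wrist_force'],s['opening'])
c2=shot('side','s9')
w=c['pixels'][100:320,120:420];q=c2['pixels'][100:220,220:345]
cv2.imwrite('pics/m9.png',np.hstack([cv2.resize(w,(450,330),interpolation=2),cv2.resize(q,(344,330),interpolation=2)])[:,:,::-1])
```

```text
[0.51665942 0.04920083 0.1693373 ] [-0.1365154  -0.66662576 -0.2182699 ] 0.08515311322450156
```

View pics/m9.png

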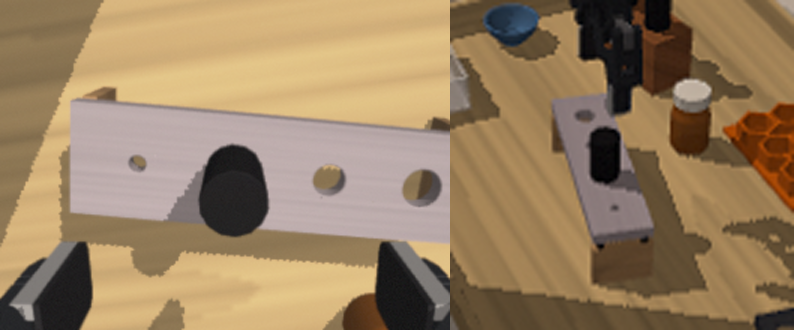

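The rod stands upright in hole 3 with its handle resting on the plate (wrist crop (233,190), side crop (604,155)). The gripper is clear of it, so I'm handing in.

```bash
python3 -c "
from workcell import ctrl
print(ctrl.job_done())"
```

```text
the job is handed in; nothing more can be done
None
```

The clip's rod is the 12 mm one: it passed the 21, 17 and 13 mm holes, the 9 mm hole refused it at about 5–6 N, and I left it fully home in the 13 mm hole, let go and handed the job in (no verdict came back).

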